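# Unlock the medicine box with the key rod, by feel

### The job

Unlock the medicine box: pick up the red-handled key rod from the sill, put its nose level into the hooded mouth at the front of the box and, pressing only lightly, feel along the hidden plate for the keyhole. Push the rod gently all the way home so that the green tab on the box's top goes to the far end of its window, then let go and leave the key in the box. Do not lean hard on the lock with the rod, and leave the other things on the sill where they are.

Things in the scene. Friction and masses are not known exactly. Their poses are not given: they have to be found in the camera images.
- key_grip (a point): centre of the key's handle, a red upright paddle 30 mm long (x) by 18 mm thick (y) by 44 mm tall (z) that stands on the granite at the start, this point 22 mm above the sill. Key axes: x along the rod towards its nose, z up. The key weighs about 0.1 kg; take it from above by its two broad faces, 18 mm apart
- key_tip (a point): foremost point of the key's steel rod, 125 mm ahead (+x) of the handle centre and 17 mm below it. The rod runs straight along x from the handle's foot, its underside level with that foot, 10 mm high and 8 mm wide; the last 27 mm is round, 10 mm in diameter, with a hemispherical nose
- medbox: white medicine box with a blue top, fixed to the sill, 160 mm (x) by 180 mm (y) by 90 mm high; origin on the sill under its middle, z up; its front, with the hooded key mouth, faces -x (towards the robot)
- mouth (a point): middle of the key mouth's front edge, 80 mm in front (-x) of the box's middle, at ledge height (50 mm above the sill); axes as the box. The mouth is open to -x: 68 mm wide, 24 mm high, from the flat ledge (its floor) to the underside of the blue hood. The ledge sticks out 20 mm in front of this point. A key let go while lying on the ledge, rod in the hole, stays there
- plate (a point): middle of the hidden flat steel lock plate at the back of the mouth, 40 mm behind the hood's edge, at ledge height; axes as the box. One keyhole, 13 mm wide, 15 mm high, lower edge level with the ledge, goes square through it (12 mm). Its centre is 9 to 25 mm to the left or right (y) of this point, different each time and not measured: feel for it. Elsewhere the plate is solid
- bolt (a joint): the bolt bar, 16 mm behind the lock plate's front and as wide as the mouth; it carries the green tab on the box's top. 0 = locked, 0.016 m = pushed back along the box's +x to its stop (unlocked). Drag about 2 N, no spring: it stays where it is left. Reached only through the keyhole; fully home the rod's tip is 32 mm past the plate's front
- keyrod: the steel rod of the key, as a part (same origin as the key: under the middle of the handle, at its foot; x towards the nose). Its contact force with the lock is judged: keep it below 30 N at all times
- pillcase: foldable blue plastic pill case with a white clasp, 75 x 110 x 23 mm, origin at the centre of its underside; bystander
- stopper: glass carafe stopper standing on its narrow end, 52 mm wide, 80 mm tall, origin at its underside; bystander
- bowl: green melamine bowl, 120 mm wide, 55 mm tall, origin at its underside; bystander
- timer: chrome bell timer with a black dial, 72 mm wide, 66 mm tall, origin at its underside; bystander
- vial: tall frosted vial with white cap, 38 mm wide, 150 mm tall, origin at its underside; bystander

How it is judged:
On the way, in this order (a step that is already met when the one before it is completed fails the run):
1. the key is lifted off the sill (height (world z) of key_grip above 0.05 m), for 0.2 s.
2. the rod has found the keyhole and begun to move the bolt (value of joint bolt above 0.002 m and x of key_tip in the frame of medbox above -0.025 m), for 0.1 s.
At the end, for the whole second after the job is handed in: the bolt is pushed back at least 12.5 of its 16 mm, the key's rod is still in the keyhole with its tip within 7 mm of fully home (tip between 15 mm and 0 mm in front of the box's middle, 45 to 70 mm above the sill), the key is let go and at rest (value of joint bolt above 0.0125 m and x of key_tip in the frame of medbox between -0.015 and 0 m and z of key_tip in the frame of medbox between 0.045 and 0.07 m and x of key_grip in the frame of medbox below -0.1 m and linear speed of keyrod below 0.02 m/s and contact force between the fingers and key below 0.1 N); the robot touches nothing.
It fails at once if the rod is pressed with more than 30 N against the lock (or anything else) (contact force between keyrod and anything else above 30 N).
It fails at once if a bystander is moved by more than 30 mm (distance of any of pillcase, stopper, bowl, timer, vial from where it was at the start of the episode above 0.03 m).
It also fails if it takes over 72 s, if anything falls off the work surface, if the arm or the gripper's body presses on something with over 40 N, if the wrist force passes 120 N, or if a joint passes its speed limit or range.

### The arm

A 6-joint arm with a two-finger parallel gripper is mounted at the origin on the work surface. World frame = base frame: x ahead of the robot, y to its left, z up, the work surface at z = 0. Lengths are in m, angles in rad, forces in N, time in s.
With the tool pointing down it reaches from about 0.25 to 0.775 m from the base axis. Payload 4 kg.
Tool frame: the origin (TCP) lies at the very end of the fingers, on their centre line; the grasp point (between the pads) lies hold_point_z behind it (hold_point_z is the distance from the TCP to the grasp point, in m); z points along the fingers, y is the direction in which the jaws open and shut (so a half turn about z gives the same grasp; the last joint's range is limited). The gripper opens to 94 mm and grips with 3 to 60 N. Pads are 16 mm wide; open, the fingers measure 119 mm over their backs; the gripper's body (75 mm by 177 mm) begins 78 mm behind the grasp point.
Start: joints at [-1.27, 0.087, 1.371, -0, 1.684, -0.103], TCP at [0.216, -0.506, 0.206] pointing down, gripper open.
Joint ranges: [-3.1, 3.1], [-0.76, 2.03], [0.27, 2.55], [-1.08, 4.22], [0.17, 2.65], [-2.57, 2.57]. Speed limits (rad/s): [2.79, 2.79, 3.14, 3.14, 3.14, 3.14].

### API

Orientations are given as [roll, pitch, yaw] about the fixed x, y, z axes, in that order (R = Rz(yaw) Ry(pitch) Rx(roll)).
In Python, from bench import * gives the robot as it stands.
- The arm moves only by the tool step_arm, never from a script. Its argument "increments" is text: rows parted by semicolons, each of 6 numbers parted by spaces: the shift along the tool's x, y, z in cm, then the turn, a rotation vector about the tool's x, y, z in rad. A call has 1 to 5 rows; each row shifts and turns the commanded pose from where the row before left it, along the tool's axes as they then stand; what a row does not reach is not made up. A row lasts 1/10 s, in which the tool goes at most 50 mm and 8.59 degrees, less where a joint would pass 70% of its speed; a pose out of reach is approached as far as the arm can. A call is refused whole if a number of a shift passes 5 or a number of a turn 0.15, either way. A call with a gripper value outside its range is refused whole. "claw" is the gripper's target within -1 to 1 (shut at 1, half-way at 0, fully open at -1), set as the call begins (left out, the last holds). The fingers move at their own pace and stop on an object; the grip force is fixed at half the most. Time passes only in rows, so rows that do not move let the fingers close. It gives the time, the measured TCP pose, the force and the opening at its end, in the units of the state.
- get_obs(): the state, without advancing time (a new reading comes with each control period).
- snapshot(name): name is "scene" or "side" or "wrist"; returns the picture (384x512x3 uint8, red, green, blue); there is no depth.
- calibration(name): a dict with "camera_matrix" (3x3 intrinsics, pixels), "eye" and "orientation" of the camera in the world; the wrist camera has in their place "tool_from_camera" (4x4, takes a point from camera to tool coordinates, whose origin is the TCP and whose axes are the flange's). Camera axes: x right, y up, looking along -z (the intrinsics and any distortion apply to the point x, -y, -z); pixel columns grow to the right and rows downward; lengths in m; the calibration is good to about 2 mm. A picture is of the moment at which its call begins: read the wrist's pose just before it. calibration takes no time and is no camera call.
- close_job(): hands the job in, once; it reports no verdict.
The state is a dict: "time": time; "joint_positions": joint angles; "qvel": joint speeds; "joint_torque": joint torques, N m; "tool_pos": TCP position; "ee_rot": TCP orientation; "wrist_force": force on the tool from outside, world axes, zero at the start; "wrist_torque": the same for the moment, N m; "width": finger opening in m.
Only numpy, scipy, OpenCV 4.12 (cv2) and the standard library are available. Lean on these libraries where they do the work, as an engineer would, in place of code of your own. Each camera call takes 0.05 s, during which the arm holds its last target. There are 200 camera calls.

## Working session

There is one attempt and no reset: what is moved stays moved. The work goes in short steps, Python scripts to look and compute and a tool call to move; the robot and the scene stay as the last step left them, time stands still between calls to the robot, and variables do not carry over. Pictures are saved under pics/ and viewed, about 8 in all and at most 12, crops included, and the job is handed in when it is done.

Besides the shell and the picture viewer there is one more tool, called after "Emit:" by a JSON object that holds its "fn" and its "kwargs", one argument or row to a line. step_arm: Moves the arm, as the interface text tells. Its arguments: {"type":"object","properties":{"increments":{"type":"string"},"claw":{"type":"number"}},"required":["increments"]}

```bash
ls; mkdir -p pics; python3 - <<'E'
from bench import *
import cv2
print(get_obs())
for n in ["scene","side"]:
    cv2.imwrite(f"pics/{n}0.png",cv2.resize(snapshot(n)[:,:,::-1],None,fx=1.5,fy=1.5,interpolation=cv2.INTER_CUBIC)); print(calibration(n))
print(calibration("wrist"))
E
```

```text
pics
{'time': 0.0, 'joint_positions': array([-1.27012432e+00,  8.79452771e-02,  1.37224227e+00, -8.10173537e-06,
        1.68361469e+00, -1.03087316e-01]), 'qvel': array([-3.43348142e-06,  1.50792996e-03,  3.59468083e-04,  6.27406080e-04,
       -9.48136658e-04,  3.93538626e-04]), 'joint_torque': array([ 2.40254240e-04, -3.40184748e+01, -3.02422321e+01,  7.18433037e-02,
        3.32354545e-02, -1.80855263e-04]), 'tool_pos': array([ 0.21591756, -0.50524293,  0.20431559]), 'ee_rot': array([-3.13939398e+00, -2.19366761e-04,  4.03758177e-01]), 'wrist_force': array([0.96521447, 1.02159753, 0.64250746]), 'wrist_torque': array([ 0.02514889, -0.02681451,  0.02756327]), 'width': 0.09421526551435866}
{'camera_matrix': array([[376.17916213,   0.        , 251.33542715],
       [  0.        , 376.17916213, 198.3765494 ],
       [  0.        ,   0.        ,   1.        ]]), 'eye': array([1.29243509, 0.73025779, 0.88705732]), 'orientation': array([ 0.88519251, -0.02110544,  2.36780012])}
{'camera_matrix': array([[434.35053994,   0.        , 253.97811239],
       [  0.        , 434.35053994, 186.47851469],
       [  0.        ,   0.        ,   1.        ]]), 'eye': array([ 0.22896758, -1.02186307,  1.09064735]), 'orientation': array([ 0.81343623,  0.00698506, -0.32934284])}
{'camera_matrix': array([[290.98320657,   0.        , 252.29463853],
       [  0.        , 290.98320657, 191.37158171],
       [  0.        ,   0.        ,   1.        ]]), 'tool_from_camera': array([[-1.16877113e-04,  9.63438600e-01,  2.67929191e-01,
         7.77330196e-02],
       [ 9.99999779e-01, -6.26799405e-05,  6.61612721e-04,
        -1.06777299e-03],
       [ 6.54217019e-04,  2.67929209e-01, -9.63438379e-01,
        -1.79763963e-01],
       [ 0.00000000e+00,  0.00000000e+00,  0.00000000e+00,
         1.00000000e+00]])}
```

View pics/scene0.png

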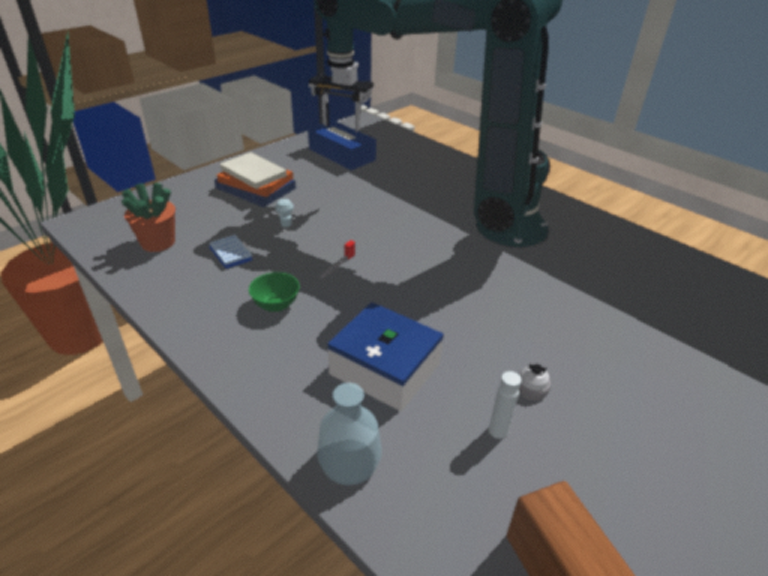

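View pics/side0.png

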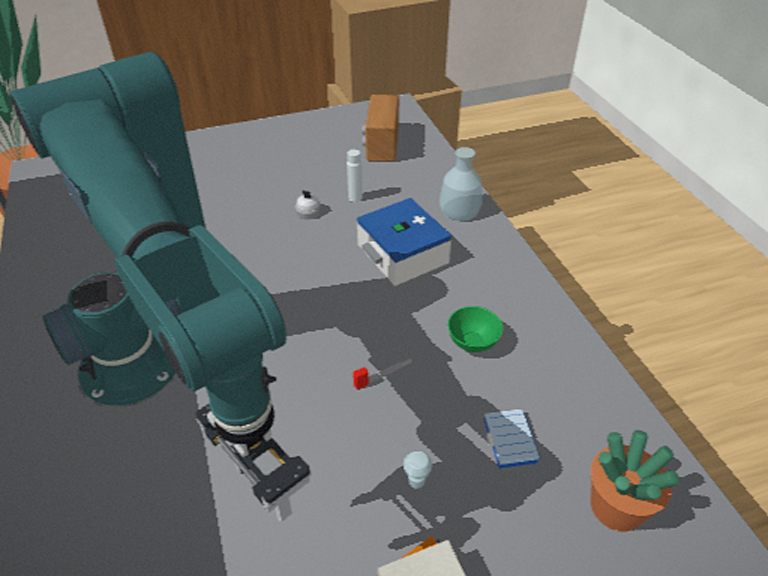

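The scene view shows the key (red handle) near (350,248) and the box top around (385,340). In the side view the handle is at (361,378), the nose at about (411,361), and the box top at (357–450, 199–263). I'll enlarge both in one composite.

```bash
cat > h.py <<'E'
from bench import *
import numpy as np, cv2
from scipy.spatial.transform import Rotation as R
def cam(n,obs=None):
    c=calibration(n)
    if n=="wrist":
        o=obs or get_obs(); T=np.eye(4); T[:3,:3]=R.from_euler('xyz',o["ee_rot"]).as_matrix(); T[:3,3]=o["tool_pos"]
        T=T@c["tool_from_camera"]; return c["camera_matrix"],T[:3,3],T[:3,:3]
    return c["camera_matrix"],np.array(c["eye"]),R.from_euler('xyz',c["orientation"]).as_matrix()
def onplane(n,px,z,obs=None):
    K,e,M=cam(n,obs); d=M@(np.diag([1,-1,-1])@np.linalg.inv(K)@np.array([px[0],px[1],1.]))
    return e+d*(z-e[2])/d[2]
def proj(n,p,obs=None):
    K,e,M=cam(n,obs); q=K@(np.diag([1,-1,-1])@M.T@(np.asarray(p)-e)); return q[:2]/q[2]
def crop(img,x,y,w,h,f): return cv2.resize(img[y:y+h,x:x+w],None,fx=f,fy=f,interpolation=cv2.INTER_CUBIC)
E
python3 - <<'E'
from h import *
a=cv2.imread("pics/side0.png")
s=cv2.resize(a,(512,384),interpolation=cv2.INTER_AREA)
s=snapshot("side")[:,:,::-1]
cv2.imwrite("pics/c1.png",np.vstack([crop(s,225,120,100,75,8)[:300+0*1] if 0 else crop(s,225,125,100,70,8)[:560]][:1]+[]))
t=np.hstack([crop(s,225,125,80,70,5),crop(s,225,230,60,70,5)])
sc=snapshot("scene")[:,:,::-1]
b=np.hstack([crop(sc,210,195,90,45,5)[:225],np.zeros((225,0,3),np.uint8),crop(sc,205,150,50,45,5)])
print(t.shape,b.shape)
cv2.imwrite("pics/c1.png",np.vstack([t,b]))
E
```

```text
(350, 700, 3) (225, 700, 3)
```

View pics/c1.png

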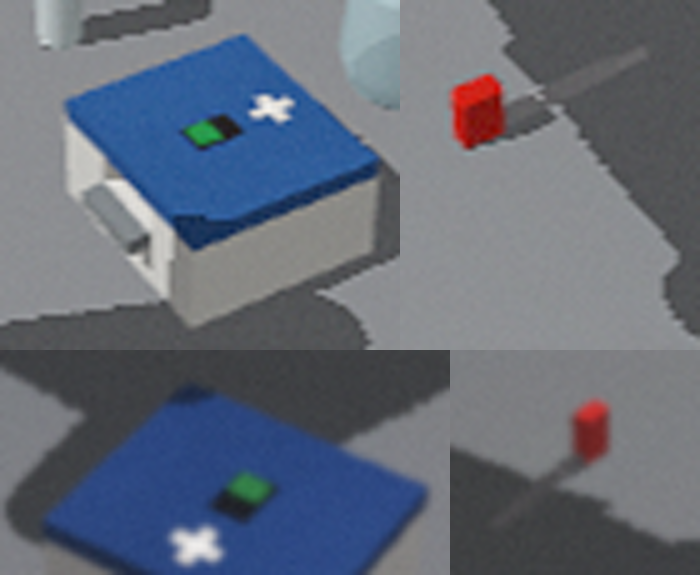

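```bash
python3 - <<'E'
from h import *
P=[onplane("side",(225+u/5,125+v/5),0.09) for u,v in [(68,103),(247,37),(378,160),(192,238)]]
for p in P: print(p.round(4))
print("ctr",np.mean(P,0).round(4)); d=(P[1]-P[0]+P[2]-P[3]); print("yaw",np.degrees(np.arctan2(d[1],d[0]))); d=P[0]-P[3]+P[1]-P[2]; print(np.degrees(np.arctan2(-d[0],d[1])),np.linalg.norm(P[0]-P[3]),np.linalg.norm(P[1]-P[0]),np.linalg.norm(P[1]-P[2]),np.linalg.norm(P[2]-P[3]))
Q=[onplane("scene",(210+u/5,195+(v-350)/5),0.09) for u,v in [(190,390),(428,490),(45,520)]]
print("scene",[q.round(4) for q in Q], (Q[1]+Q[2])/2)
f=lambda u,v,z:onplane("side",(225+(u-400)/5,230+v/5),z)
g=lambda u,v,z:onplane("scene",(205+(u-450)/5,150+(v-350)/5),z)
t=f(645,52,.005); top=np.mean([f(*a,.044) for a in [(455,90),(490,75),(502,87),(467,101)]],0)
print("tip",t,"top",top,np.degrees(np.arctan2(*(t-top)[1::-1])),np.linalg.norm((t-top)[:2]))
t=g(497,524,.005); top=np.mean([g(*a,.044) for a in [(573,409),(600,401),(608,404),(583,415)]],0)
print("tip",t,"top",top,np.degrees(np.arctan2(*(t-top)[1::-1])),np.linalg.norm((t-top)[:2]))
o=get_obs(); print(o["tool_pos"],o["time"])
E
```

```text
[0.5823 0.2106 0.09  ]
[0.7373 0.2434 0.09  ]
[0.7735 0.0729 0.09  ]
[0.6182 0.0375 0.09  ]
ctr [0.6778 0.1411 0.09  ]
yaw 12.384802253710658
11.84958657193418 0.1768583977490627 0.15847489610405574 0.17433531809736744 0.15932701796369253
scene [array([0.6242, 0.0546, 0.09  ]), array([0.5828, 0.2251, 0.09  ]), array([0.7739, 0.0831, 0.09  ])] [0.67836638 0.15411291 0.09      ]
tip [ 0.57233424 -0.19281971  0.005     ] top [ 0.45392107 -0.2157939   0.044     ] 10.979950841646485 0.12062127914061842
tip [ 0.57209348 -0.1845164   0.005     ] top [ 0.44894755 -0.21176663  0.044     ] 12.47757486179016 0.1261249184986568
[ 0.21598987 -0.50547981  0.20476179] 0.2
```

Emit:
{"fn": "step_arm", "kwargs": {
  "increments": "3.3 -1.77 0 0 0 0;3.3 -1.77 0 0 0 0;3.3 -1.77 0 0 0 0;3.3 -1.77 0 0 0 0;3.3 -1.77 0 0 0 0"
}}

```text
time: 0.7
tool_pos: [0.3337, -0.3583, 0.2053]
ee_rot: [-3.142, -0.0, 0.403]
wrist_force: [1.1, -0.6, -1.2]
width: 0.0938
```

Emit:
{"fn": "step_arm", "kwargs": {
  "increments": "3.3 -1.77 1 0 0 0;3.3 -1.77 1 0 0 0;3.3 -1.77 1 0 0 0;3.3 -1.77 1 0 0 0;3.3 -1.77 1 0 0 0"
}}

```text
time: 1.2
tool_pos: [0.4507, -0.212, 0.155]
ee_rot: [3.141, 0.0, 0.404]
wrist_force: [-0.6, 0.5, 0.4]
width: 0.094
```

Emit:
{"fn": "step_arm", "kwargs": {
  "increments": "0 0 0 0 0 0.1;0 0 0 0 0 0.1;0 0 0 0 0 0;0 0 0 0 0 0"
}}

```text
time: 1.6
tool_pos: [0.4499, -0.2133, 0.1554]
ee_rot: [-3.141, 0.0, 0.206]
wrist_force: [0.2, -0.4, 0.1]
width: 0.0942
```

```bash
python3 - <<'E'
from h import *
o=get_obs(); s=snapshot("wrist")[:,:,::-1]; cv2.imwrite("pics/w1.png",s)
print(o); 
for n,p in dict(k=(.45,-.213,.044),tip=(.572,-.188,.01),box=(.678,.145,.09)).items(): print(n,proj("wrist",p,o))
cv2.imwrite("pics/w1b.png",cv2.resize(s,None,fx=1.5,fy=1.5,interpolation=cv2.INTER_CUBIC))
import pickle; pickle.dump(o,open("o1.pkl","wb"))
E
```

```text
{'time': 1.6, 'joint_positions': array([-5.56645714e-01, -1.34409465e-02,  1.57397629e+00, -3.98439242e-05,
        1.58128317e+00,  8.08347108e-01]), 'qvel': array([-0.0069346 , -0.00079666, -0.00171365,  0.0003254 , -0.00083877,
        0.00579354]), 'joint_torque': array([ 1.93630122e-01, -2.92517602e+01, -2.98444355e+01,  7.41074234e-02,
       -4.06769605e-02,  2.32917408e-02]), 'tool_pos': array([ 0.44990693, -0.21332335,  0.1553581 ]), 'ee_rot': array([-3.14146546e+00,  1.90848706e-04,  2.05803104e-01]), 'wrist_force': array([ 0.16557717, -0.41190913,  0.05892031]), 'wrist_torque': array([-0.0141772 ,  0.00939264, -0.02606802]), 'width': 0.09418247315238781}
k [253.17264149 187.97246147]
tip [253.62654108  62.98485108]
box [-244.14975099 -261.94937538]
```

View pics/w1b.png

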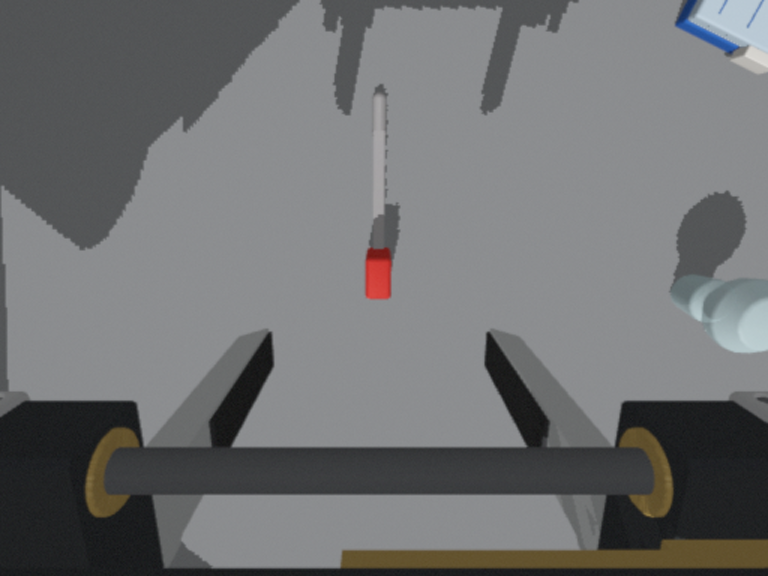

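Picture 4 (wrist): handle top centre at (378,278) and nose at (379,93) in the 1.5× picture. The key lies along tool x, with an offset of only about 2–3 mm forward. Going down to grasp.

Emit:
{"fn": "step_arm", "kwargs": {
  "increments": "0.2 -0.1 3 0 0 0;0 0 3 0 0 0;0 0 3 0 0 0;0 0 3 0 0 0;0 0 2 0 0 0"
}}

```text
time: 2.15
tool_pos: [0.4505, -0.2117, 0.0132]
ee_rot: [-3.14, 0.002, 0.204]
wrist_force: [-0.2, -0.2, -0.5]
width: 0.0938
```

Emit:
{"fn": "step_arm", "kwargs": {
  "increments": "0 0 0.4 0 0 0;0 0 0 0 0 0"
}}

```text
time: 2.35
tool_pos: [0.4513, -0.2121, 0.0112]
ee_rot: [-3.141, 0.001, 0.204]
wrist_force: [-0.6, -0.0, -0.3]
width: 0.0941
```

Emit:
{"fn": "step_arm", "kwargs": {
  "increments": "0 0 0 0 0 0;0 0 0 0 0 0;0 0 0 0 0 0;0 0 0 0 0 0;0 0 0 0 0 0",
  "claw": 1
}}

```text
time: 2.85
tool_pos: [0.452, -0.2121, 0.0119]
ee_rot: [3.141, -0.001, 0.204]
wrist_force: [-0.2, 0.1, 0.0]
width: 0.0572
```

Emit:
{"fn": "step_arm", "kwargs": {
  "increments": "0 0 0 0 0 0;0 0 0 0 0 0;0 0 0 0 0 0;0 0 0 0 0 0;0 0 0 0 0 0"
}}

```text
time: 3.35
tool_pos: [0.4517, -0.212, 0.0114]
ee_rot: [3.141, 0.0, 0.204]
wrist_force: [0.8, -1.2, -1.1]
width: 0.0183
```

Emit:
{"fn": "step_arm", "kwargs": {
  "increments": "0 0 -1 0 0 0;0 0 -3 0 0 0;0 0 -4 0 0 0;0 0 -4 0 0 0;0 0 -4 0 0 0"
}}

```text
time: 3.85
tool_pos: [0.4514, -0.2117, 0.1735]
ee_rot: [3.142, 0.0, 0.204]
wrist_force: [0.7, -0.1, -1.5]
width: 0.0176
```

Emit:
{"fn": "step_arm", "kwargs": {
  "increments": "0.5 -1.5 -4 0 0 0;1.2 -3.2 -4 0 0 0;1.2 -3.2 -4 0 0 0;1.2 -3.2 -1 0 0 0;1.2 -3.2 0 0 0 0"
}}

```text
time: 4.35
tool_pos: [0.4751, -0.0635, 0.3015]
ee_rot: [3.139, -0.006, 0.203]
wrist_force: [-0.3, 0.6, -1.7]
width: 0.018
```

Emit:
{"fn": "step_arm", "kwargs": {
  "increments": "1.2 -3.2 0 0 0 0;1.2 -3.2 0 0 0 0;1.2 -3.2 0 0 0 0;1.2 -3.2 0 0 0 0;1.2 -3.1 0 0 0 0"
}}

```text
time: 4.85
tool_pos: [0.5005, 0.1048, 0.2981]
ee_rot: [3.141, -0.0, 0.204]
wrist_force: [0.8, 0.4, -0.8]
width: 0.0175
```

Emit:
{"fn": "step_arm", "kwargs": {
  "increments": "0 0 0 0 0 0;0 0 0 0 0 0;0 0 0 0 0 0;0 0 0 0 0 0"
}}

```text
time: 5.25
tool_pos: [0.5007, 0.1022, 0.2977]
ee_rot: [3.141, -0.0, 0.202]
wrist_force: [-0.1, -0.9, -1.7]
width: 0.018
```

```bash
python3 - <<'E'
from h import *
o=get_obs(); s=snapshot("wrist")[:,:,::-1]; cv2.imwrite("pics/w2.png",s)
import pickle; pickle.dump(o,open("o2.pkl","wb"))
print(o["tool_pos"],o["ee_rot"],o["wrist_force"],o["wrist_torque"],o["width"])
cv2.imwrite("pics/w2b.png",crop(s,60,0,400,300,2))
E
```

```text
[0.50072659 0.10219214 0.29772104] [ 3.14116930e+00 -1.66308649e-04  2.02033448e-01] [-0.07667106 -0.8577898  -1.66836845] [ 0.02494015  0.07903703 -0.02270631] 0.017980532342765105
```

View pics/w2b.png

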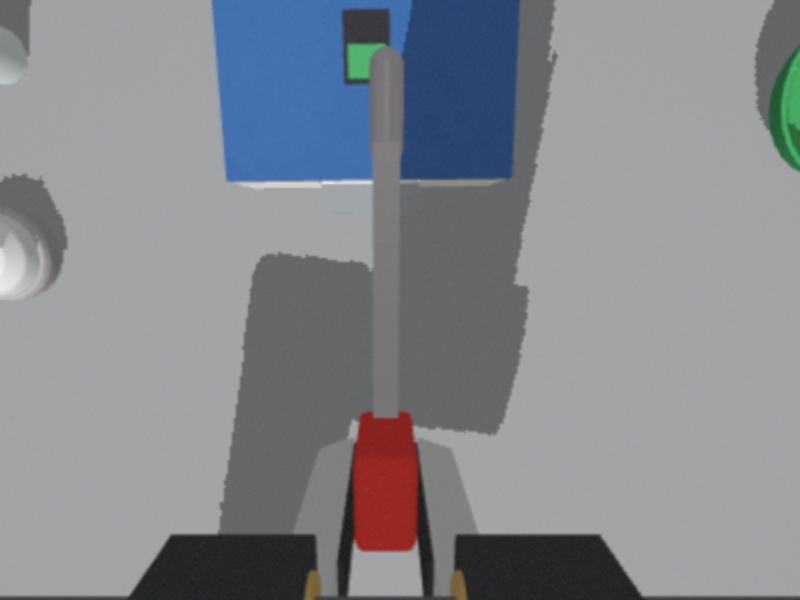

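```bash
cat > q.py <<'E'
from h import *
import pickle
o=pickle.load(open("o2.pkl","rb"))
g=lambda u,v,z:onplane("wrist",(60+u/2,v/2),z,o)
a,b=g(229,181,.09),g(512,178,.09); d=a-b
yaw=np.arctan2(-d[0],d[1]); ex=np.array([np.cos(yaw),np.sin(yaw),0])
m=(a+b)/2; print("a,b",a,b,np.linalg.norm(d),"yaw",yaw)
print("centre",m+.08*ex)
foot=o["tool_pos"][2]-.0115
tip=g(387,47,foot+.005); y=o["ee_rot"][2]; c,s=np.cos(y),np.sin(y)
r=tip-o["tool_pos"]; print("tip in tool",r@[c,s,0],r@[s,-c,0])
h=g(385,500,foot+.044); r=h-o["tool_pos"]; print("handle in tool",r@[c,s,0],r@[s,-c,0])
for u,v in [(229,181),(213,0),(512,178),(520,0)]: print(g(u,v,.09))
print("win",g(367,45,.09))
E
python3 q.py
```

```text
a,b [0.5804996  0.21981235 0.09      ] [0.61800459 0.04550828 0.09      ] 0.17829339529272575 yaw 0.2119385416089062
centre [0.67746209 0.14948875 0.09      ]
tip in tool 0.12546736995176383 -0.0004268339690737528
handle in tool 0.0026750110996575055 -0.0010125583316777514
[0.5804996  0.21981235 0.09      ]
[0.67814554 0.24202463 0.09      ]
[0.61800459 0.04550828 0.09      ]
[0.71411165 0.06629727 0.09      ]
win [0.6731292  0.14934643 0.09      ]
```

Picture 5 (wrist): the box's front top edge runs from (229,181) to (512,178), the nose is at (387,47), the rod points level and straight, and the green tab is at (367,62). That puts the box centre near (0.6775, 0.149) with a yaw of 0.213. I'll retreat, then go down in front of the mouth.

Emit:
{"fn": "step_arm", "kwargs": {
  "increments": "0 0 0 0 0 -0.01;-2.1 -0.6 0 0 0 0;-2.1 -0.6 0 0 0 0;-2.1 -0.6 0 0 0 0;-2.1 -0.6 0 0 0 0"
}}

```text
time: 5.8
tool_pos: [0.4128, 0.1085, 0.2975]
ee_rot: [3.141, -0.0, 0.213]
wrist_force: [-0.1, -0.1, -1.4]
width: 0.018
```

Emit:
{"fn": "step_arm", "kwargs": {
  "increments": "0 0 3.5 0 0 0;0 0 4 0 0 0;0 0 4 0 0 0;0 0 4 0 0 0;0 0 4 0 0 0"
}}

```text
time: 6.3
tool_pos: [0.4135, 0.1085, 0.1013]
ee_rot: [3.141, -0.001, 0.213]
wrist_force: [0.6, -0.1, -1.1]
width: 0.018
```

Emit:
{"fn": "step_arm", "kwargs": {
  "increments": "0 0 3 0 0 0;0 0 0 0 0 0;0 0 0 0 0 0;0 0 0 0 0 0"
}}

```text
time: 6.7
tool_pos: [0.4155, 0.109, 0.075]
ee_rot: [3.141, -0.005, 0.214]
wrist_force: [-0.3, 0.4, -0.4]
width: 0.0182
```

```bash
cat > st.py <<'E'
from h import *
P=[get_obs() for _ in range(1)]
o=P[0]; y=.213; c,s=np.cos(y),np.sin(y); r=o["tool_pos"]-np.array([.6775,.149,0])
f=o["wrist_force"]
print("tip box x %.4f y %.4f foot %.4f yaw %.3f"%(r@[c,s,0]+.1255,r@[-s,c,0],o["tool_pos"][2]-.0115,o["ee_rot"][2]),"F box",(f@[c,s,0]).round(2),(f@[-s,c,0]).round(2),f[2].round(2),"t",o["time"],o["ee_rot"].round(3))
E
python3 st.py
```

```text
tip box x -0.1390 y 0.0163 foot 0.0635 yaw 0.214 F box -0.26 0.44 -0.38 t 6.7 [ 3.141 -0.005  0.214]
```

Emit:
{"fn": "step_arm", "kwargs": {
  "increments": "0 0 1.05 0 0 0;0 0 0 0 0 0;0 0 0 0 0 0"
}}

```text
time: 7.0
tool_pos: [0.4137, 0.1089, 0.0622]
ee_rot: [3.141, -0.0, 0.214]
wrist_force: [-0.8, -1.2, -1.3]
width: 0.018
```

```bash
python3 st.py; python3 - <<'E'
from h import *
o=get_obs(); w=snapshot("wrist")[:,:,::-1]; s=snapshot("side")[:,:,::-1]
cv2.imwrite("pics/w3.png",np.hstack([crop(w,152,0,200,240,2),crop(s,190,130,80,96,5)]))
E
python3 st.py
```

```text
tip box x -0.1408 y 0.0166 foot 0.0507 yaw 0.214 F box -0.98 -0.97 -1.31 t 7.0 [ 3.141 -0.     0.214]
tip box x -0.1407 y 0.0166 foot 0.0508 yaw 0.214 F box 0.03 -0.35 -1.45 t 7.1 [ 3.141e+00 -1.000e-03  2.140e-01]
```

View pics/w3.png

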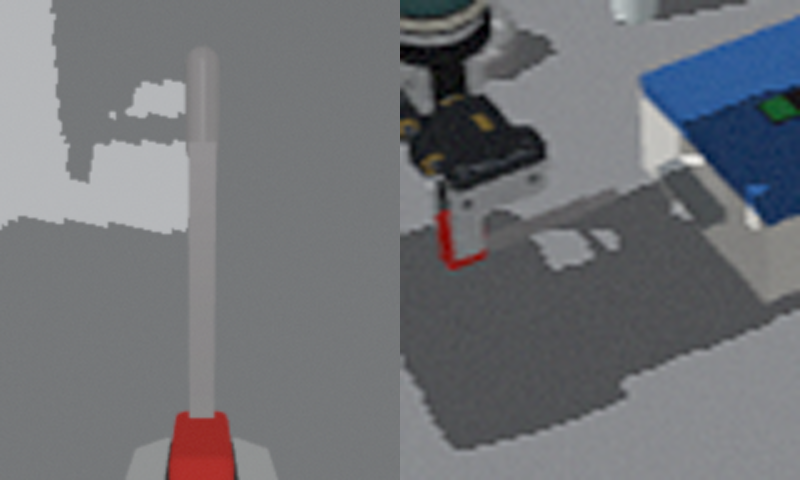

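Picture 6: the rod is level and square in front of the mouth, and on the side view the nose at (615,193) points at the ledge. The foot is about 51 mm up, so I'll raise 2 mm and go in.

Emit:
{"fn": "step_arm", "kwargs": {
  "increments": "0 0 -0.2 0 0 0;1 0 0 0 0 0;1 0 0 0 0 0;1 0 0 0 0 0;1 0 0 0 0 0"
}}

```text
time: 7.6
tool_pos: [0.4538, 0.1176, 0.0639]
ee_rot: [3.141, -0.0, 0.214]
wrist_force: [-0.4, 0.4, -0.7]
width: 0.0178
```

Emit:
{"fn": "step_arm", "kwargs": {
  "increments": "1 0 0 0 0 0;1 0 0 0 0 0;0.5 0 0 0 0 0;0.5 0 0 0 0 0;0 0 0 0 0 0"
}}

```text
time: 8.1
tool_pos: [0.4825, 0.1239, 0.0639]
ee_rot: [3.142, 0.0, 0.214]
wrist_force: [0.5, -1.1, -0.7]
width: 0.0182
```

Emit:
{"fn": "step_arm", "kwargs": {
  "increments": "0.3 0 0 0 0 0;0.3 0 0 0 0 0;0.3 0 0 0 0 0;0 0 0 0 0 0"
}}

```text
time: 8.5
tool_pos: [0.4911, 0.1257, 0.0641]
ee_rot: [3.141, -0.0, 0.214]
wrist_force: [0.1, -0.9, -1.5]
width: 0.0179
```

```bash
python3 st.py
```

```text
tip box x -0.0616 y 0.0166 foot 0.0526 yaw 0.214 F box -0.09 -0.9 -1.48 t 8.5 [ 3.141 -0.     0.214]
```

Emit:
{"fn": "step_arm", "kwargs": {
  "increments": "0.2 0 0 0 0 0;0.2 0 0 0 0 0;0.2 0 0 0 0 0;0.2 0 0 0 0 0;0.2 0 0 0 0 0"
}}

```text
time: 9.0
tool_pos: [0.5007, 0.1279, 0.064]
ee_rot: [3.142, 0.0, 0.214]
wrist_force: [0.1, 0.3, -0.8]
width: 0.0176
```

Emit:
{"fn": "step_arm", "kwargs": {
  "increments": "0.1 0 0 0 0 0;0.1 0 0 0 0 0;0.1 0 0 0 0 0;0.1 0 0 0 0 0;0.1 0 0 0 0 0"
}}

```text
time: 9.5
tool_pos: [0.5055, 0.1289, 0.064]
ee_rot: [3.142, -0.0, 0.214]
wrist_force: [-0.5, -0.4, -0.8]
width: 0.0179
```

Emit:
{"fn": "step_arm", "kwargs": {
  "increments": "0.1 0 0 0 0 0;0.1 0 0 0 0 0;0 0 0 0 0 0"
}}

```text
time: 9.8
tool_pos: [0.5076, 0.1293, 0.064]
ee_rot: [3.142, -0.0, 0.214]
wrist_force: [-0.3, 0.3, -1.2]
width: 0.0181
```

```bash
python3 st.py
```

```text
tip box x -0.0448 y 0.0167 foot 0.0525 yaw 0.214 F box -0.27 0.35 -1.24 t 9.8 [ 3.142 -0.     0.214]
```

Emit:
{"fn": "step_arm", "kwargs": {
  "increments": "0.1 0 0 0 0 0;0.1 0 0 0 0 0;0 0 0 0 0 0"
}}

```text
time: 10.1
tool_pos: [0.5095, 0.1297, 0.064]
ee_rot: [3.142, -0.0, 0.214]
wrist_force: [0.0, -0.1, -1.1]
width: 0.0178
```

Emit:
{"fn": "step_arm", "kwargs": {
  "increments": "0.05 0 0 0 0 0;0.05 0 0 0 0 0;0 0 0 0 0 0"
}}

```text
time: 10.4
tool_pos: [0.5104, 0.1299, 0.064]
ee_rot: [3.141, -0.0, 0.214]
wrist_force: [0.6, 0.9, -1.1]
width: 0.0177
```

Emit:
{"fn": "step_arm", "kwargs": {
  "increments": "0.05 0 0 0 0 0;0.05 0 0 0 0 0;0 0 0 0 0 0"
}}

```text
time: 10.7
tool_pos: [0.5114, 0.1301, 0.064]
ee_rot: [3.142, -0.0, 0.214]
wrist_force: [0.2, 0.5, -1.0]
width: 0.0178
```

Emit:
{"fn": "step_arm", "kwargs": {
  "increments": "0.05 0 0 0 0 0;0.05 0 0 0 0 0;0 0 0 0 0 0"
}}

```text
time: 11.0
tool_pos: [0.5124, 0.1304, 0.064]
ee_rot: [3.142, -0.0, 0.214]
wrist_force: [-1.2, -0.4, -0.7]
width: 0.0182
```

Emit:
{"fn": "step_arm", "kwargs": {
  "increments": "0.05 0 0 0 0 0;0.05 0 0 0 0 0;0 0 0 0 0 0"
}}

```text
time: 11.3
tool_pos: [0.5132, 0.1305, 0.064]
ee_rot: [3.141, 0.0, 0.214]
wrist_force: [0.5, -0.7, -0.8]
width: 0.0181
```

Emit:
{"fn": "step_arm", "kwargs": {
  "increments": "0.05 0 0 0 0 0;0.05 0 0 0 0 0;0 0 0 0 0 0"
}}

```text
time: 11.6
tool_pos: [0.5135, 0.1306, 0.0639]
ee_rot: [3.142, 0.002, 0.214]
wrist_force: [-4.6, -0.8, 0.3]
width: 0.0175
```

```bash
python3 st.py
```

```text
tip box x -0.0387 y 0.0167 foot 0.0524 yaw 0.214 F box -4.67 0.22 0.28 t 11.6 [3.142e+00 2.000e-03 2.140e-01]
```

Contact with the plate at about 5 N, with a stiffness of about 7 N/mm. Sliding left (tool −y) under this light preload.

Emit:
{"fn": "step_arm", "kwargs": {
  "increments": "0 -0.1 0 0 0 0;0 -0.1 0 0 0 0;0 0 0 0 0 0"
}}

```text
time: 11.9
tool_pos: [0.5133, 0.1322, 0.0636]
ee_rot: [3.141, 0.002, 0.213]
wrist_force: [-3.8, -2.5, -0.1]
width: 0.0182
```

Emit:
{"fn": "step_arm", "kwargs": {
  "increments": "0 -0.1 0 0 0 0;0 -0.1 0 0 0 0;0 0 0 0 0 0"
}}

```text
time: 12.2
tool_pos: [0.5126, 0.135, 0.0634]
ee_rot: [-3.141, 0.002, 0.214]
wrist_force: [-4.7, -0.6, -1.0]
width: 0.0178
```

Emit:
{"fn": "step_arm", "kwargs": {
  "increments": "0 -0.1 0 0 0 0;0 -0.1 0 0 0 0;0 0 0 0 0 0"
}}

```text
time: 12.5
tool_pos: [0.5124, 0.1363, 0.0636]
ee_rot: [3.141, 0.002, 0.214]
wrist_force: [-4.2, -2.7, -0.8]
width: 0.0173
```

```bash
python3 st.py
```

```text
tip box x -0.0385 y 0.0225 foot 0.0521 yaw 0.214 F box -4.7 -1.72 -0.82 t 12.5 [3.141e+00 2.000e-03 2.140e-01]
```

Emit:
{"fn": "step_arm", "kwargs": {
  "increments": "0 -0.1 0 0 0 0;0 -0.1 0 0 0 0;0 0 0 0 0 0"
}}

```text
time: 12.8
tool_pos: [0.5121, 0.1379, 0.0636]
ee_rot: [3.14, 0.002, 0.213]
wrist_force: [-3.9, -3.7, -0.6]
width: 0.0178
```

Emit:
{"fn": "step_arm", "kwargs": {
  "increments": "0 -0.1 0 0 0 0;0 -0.1 0 0 0 0;0 0 0 0 0 0"
}}

```text
time: 13.1
tool_pos: [0.5116, 0.1399, 0.0636]
ee_rot: [3.14, 0.002, 0.213]
wrist_force: [-3.8, -4.2, -1.1]
width: 0.018
```

```bash
python3 st.py
```

```text
tip box x -0.0385 y 0.0262 foot 0.0521 yaw 0.213 F box -4.63 -3.33 -1.08 t 13.1 [3.14e+00 2.00e-03 2.13e-01]
```

Emit:
{"fn": "step_arm", "kwargs": {
  "increments": "0 0.3 0 0 0 0;0 0.3 0 0 0 0;0 0.3 0 0 0 0;0 0.1 0 0 0 0;0 0 0 0 0 0"
}}

```text
time: 13.6
tool_pos: [0.5135, 0.1317, 0.0635]
ee_rot: [-3.139, 0.002, 0.215]
wrist_force: [-4.0, 1.7, -1.7]
width: 0.0177
```

Emit:
{"fn": "step_arm", "kwargs": {
  "increments": "0 0.1 0 0 0 0;0 0.1 0 0 0 0;0 0 0 0 0 0"
}}

```text
time: 13.9
tool_pos: [0.5138, 0.13, 0.0636]
ee_rot: [-3.139, 0.001, 0.215]
wrist_force: [-5.4, 1.9, -1.1]
width: 0.0178
```

Emit:
{"fn": "step_arm", "kwargs": {
  "increments": "0 0.1 0 0 0 0;0 0.1 0 0 0 0;0 0 0 0 0 0"
}}

```text
time: 14.2
tool_pos: [0.5142, 0.1281, 0.0636]
ee_rot: [-3.139, 0.001, 0.215]
wrist_force: [-5.5, 1.5, -1.5]
width: 0.0177
```

Emit:
{"fn": "step_arm", "kwargs": {
  "increments": "0 0.1 0 0 0 0;0 0.1 0 0 0 0;0 0 0 0 0 0"
}}

```text
time: 14.5
tool_pos: [0.5147, 0.1262, 0.0636]
ee_rot: [-3.139, 0.001, 0.215]
wrist_force: [-5.6, 1.0, -1.2]
width: 0.0181
```

```bash
python3 st.py
```

```text
tip box x -0.0385 y 0.0121 foot 0.0521 yaw 0.215 F box -5.27 2.21 -1.24 t 14.5 [-3.139e+00  1.000e-03  2.150e-01]
```

Emit:
{"fn": "step_arm", "kwargs": {
  "increments": "0 0.1 0 0 0 0;0 0.1 0 0 0 0;0 0 0 0 0 0"
}}

```text
time: 14.8
tool_pos: [0.5151, 0.1242, 0.0636]
ee_rot: [-3.139, 0.001, 0.215]
wrist_force: [-5.3, 1.5, -1.8]
width: 0.0182
```

Emit:
{"fn": "step_arm", "kwargs": {
  "increments": "0 0.1 0 0 0 0;0 0.1 0 0 0 0;0 0 0 0 0 0"
}}

```text
time: 15.1
tool_pos: [0.5155, 0.1222, 0.0637]
ee_rot: [-3.139, 0.001, 0.215]
wrist_force: [-5.0, 1.4, -1.4]
width: 0.0178
```

Emit:
{"fn": "step_arm", "kwargs": {
  "increments": "0 0.3 0 0 0 0;0 0.3 0 0 0 0;0 0.3 0 0 0 0;0 0.3 0 0 0 0;0 0 0 0 0 0"
}}

```text
time: 15.6
tool_pos: [0.5182, 0.1101, 0.0637]
ee_rot: [-3.14, 0.001, 0.215]
wrist_force: [-5.4, 1.1, -0.9]
width: 0.0179
```

```bash
python3 st.py
```

```text
tip box x -0.0384 y -0.0044 foot 0.0522 yaw 0.215 F box -5.03 2.21 -0.95 t 15.6 [-3.14e+00  1.00e-03  2.15e-01]
```

Left side ruled out. Continuing to the right in 2 mm steps.

Emit:
{"fn": "step_arm", "kwargs": {
  "increments": "0 0.1 0 0 0 0;0 0.1 0 0 0 0;0 0 0 0 0 0"
}}

```text
time: 15.9
tool_pos: [0.5186, 0.1084, 0.0637]
ee_rot: [-3.139, 0.001, 0.215]
wrist_force: [-6.2, 1.1, -0.6]
width: 0.0177
```

Emit:
{"fn": "step_arm", "kwargs": {
  "increments": "0 0.1 0 0 0 0;0 0.1 0 0 0 0;0 0 0 0 0 0"
}}

```text
time: 16.2
tool_pos: [0.519, 0.1065, 0.0637]
ee_rot: [-3.139, 0.001, 0.215]
wrist_force: [-6.7, 2.0, -0.6]
width: 0.0177
```

Emit:
{"fn": "step_arm", "kwargs": {
  "increments": "0 0.1 0 0 0 0;0 0.1 0 0 0 0;0 0 0 0 0 0"
}}

```text
time: 16.5
tool_pos: [0.5194, 0.1046, 0.0637]
ee_rot: [-3.139, 0.001, 0.215]
wrist_force: [-5.0, 1.3, -0.7]
width: 0.0176
```

Emit:
{"fn": "step_arm", "kwargs": {
  "increments": "0 0.1 0 0 0 0;0 0.1 0 0 0 0;0 0 0 0 0 0"
}}

```text
time: 16.8
tool_pos: [0.5199, 0.1025, 0.0637]
ee_rot: [-3.139, 0.001, 0.215]
wrist_force: [-5.2, 1.1, -1.6]
width: 0.0181
```

```bash
python3 st.py
```

```text
tip box x -0.0384 y -0.0121 foot 0.0522 yaw 0.215 F box -4.89 2.13 -1.62 t 16.8 [-3.139e+00  1.000e-03  2.150e-01]
```

Emit:
{"fn": "step_arm", "kwargs": {
  "increments": "0 0.1 0 0 0 0;0 0.1 0 0 0 0;0 0 0 0 0 0"
}}

```text
time: 17.1
tool_pos: [0.5223, 0.0991, 0.0643]
ee_rot: [3.14, -0.003, 0.213]
wrist_force: [-1.2, -1.7, -0.6]
width: 0.0176
```

Emit:
{"fn": "step_arm", "kwargs": {
  "increments": "0 0.1 0 0 0 0;0 0.1 0 0 0 0;0 0 0 0 0 0"
}}

```text
time: 17.4
tool_pos: [0.5227, 0.0977, 0.0648]
ee_rot: [-3.141, -0.003, 0.214]
wrist_force: [-0.0, 0.0, -1.1]
width: 0.0176
```

Emit:
{"fn": "step_arm", "kwargs": {
  "increments": "0 0.1 0 0 0 0;0 0.1 0 0 0 0;0 0 0 0 0 0"
}}

```text
time: 17.7
tool_pos: [0.522, 0.0956, 0.064]
ee_rot: [-3.142, -0.0, 0.214]
wrist_force: [-0.1, 0.8, -1.3]
width: 0.0182
```

```bash
python3 st.py
```

```text
tip box x -0.0378 y -0.0193 foot 0.0525 yaw 0.214 F box 0.07 0.77 -1.3 t 17.7 [-3.142 -0.     0.214]
```

The force dropped to zero between y ≈ −0.016 and −0.019: that's the keyhole. Pushing in gently.

Emit:
{"fn": "step_arm", "kwargs": {
  "increments": "0.05 0 0 0 0 0;0.05 0 0 0 0 0;0.05 0 0 0 0 0;0 0 0 0 0 0"
}}

```text
time: 18.1
tool_pos: [0.5234, 0.0959, 0.0639]
ee_rot: [3.142, 0.0, 0.214]
wrist_force: [-0.0, -0.5, -0.9]
width: 0.0179
```

```bash
python3 st.py
```

```text
tip box x -0.0363 y -0.0193 foot 0.0524 yaw 0.214 F box -0.14 -0.51 -0.86 t 18.1 [3.142 0.    0.214]
```

Emit:
{"fn": "step_arm", "kwargs": {
  "increments": "0.05 0 0 0 0 0;0.05 0 0 0 0 0;0.05 0 0 0 0 0;0 0 0 0 0 0"
}}

```text
time: 18.5
tool_pos: [0.5249, 0.0962, 0.064]
ee_rot: [3.141, 0.0, 0.214]
wrist_force: [-1.0, 0.5, -1.2]
width: 0.0179
```

```bash
python3 st.py
```

```text
tip box x -0.0348 y -0.0193 foot 0.0525 yaw 0.214 F box -0.91 0.73 -1.24 t 18.5 [3.141 0.    0.214]
```

Emit:
{"fn": "step_arm", "kwargs": {
  "increments": "0.05 0 0 0 0 0;0.05 0 0 0 0 0;0.05 0 0 0 0 0;0 0 0 0 0 0"
}}

```text
time: 18.9
tool_pos: [0.5264, 0.0965, 0.064]
ee_rot: [3.141, -0.0, 0.214]
wrist_force: [-0.6, 0.2, -0.5]
width: 0.0178
```

```bash
python3 st.py
```

```text
tip box x -0.0333 y -0.0193 foot 0.0525 yaw 0.214 F box -0.55 0.37 -0.48 t 18.9 [ 3.141 -0.     0.214]
```

Emit:
{"fn": "step_arm", "kwargs": {
  "increments": "0.1 0 0 0 0 0;0.1 0 0 0 0 0;0.1 0 0 0 0 0;0 0 0 0 0 0"
}}

```text
time: 19.3
tool_pos: [0.5294, 0.0972, 0.064]
ee_rot: [3.142, -0.0, 0.214]
wrist_force: [0.1, 0.8, -1.8]
width: 0.0179
```

```bash
python3 st.py
```

```text
tip box x -0.0302 y -0.0193 foot 0.0525 yaw 0.214 F box 0.23 0.73 -1.82 t 19.3 [ 3.142 -0.     0.214]
```

Emit:
{"fn": "step_arm", "kwargs": {
  "increments": "0.1 0 0 0 0 0;0.1 0 0 0 0 0;0.1 0 0 0 0 0;0 0 0 0 0 0"
}}

```text
time: 19.7
tool_pos: [0.5323, 0.0978, 0.064]
ee_rot: [3.141, -0.0, 0.214]
wrist_force: [-0.5, 0.3, -0.9]
width: 0.0178
```

Emit:
{"fn": "step_arm", "kwargs": {
  "increments": "0.1 0 0 0 0 0;0.1 0 0 0 0 0;0 0 0 0 0 0"
}}

```text
time: 20.0
tool_pos: [0.5343, 0.0983, 0.064]
ee_rot: [3.141, -0.0, 0.214]
wrist_force: [0.1, -0.1, -0.6]
width: 0.0177
```

```bash
python3 st.py
```

```text
tip box x -0.0252 y -0.0193 foot 0.0525 yaw 0.214 F box 0.04 -0.13 -0.61 t 20.0 [ 3.141 -0.     0.214]
```

Emit:
{"fn": "step_arm", "kwargs": {
  "increments": "0.1 0 0 0 0 0;0.1 0 0 0 0 0;0.1 0 0 0 0 0;0.1 0 0 0 0 0;0 0 0 0 0 0"
}}

```text
time: 20.5
tool_pos: [0.5377, 0.099, 0.0638]
ee_rot: [3.142, 0.001, 0.214]
wrist_force: [-2.1, -0.5, -0.7]
width: 0.0179
```

Emit:
{"fn": "step_arm", "kwargs": {
  "increments": "0.1 0 0 0 0 0;0.1 0 0 0 0 0;0.1 0 0 0 0 0;0 0 0 0 0 0"
}}

```text
time: 20.9
tool_pos: [0.541, 0.0998, 0.0639]
ee_rot: [3.142, 0.0, 0.214]
wrist_force: [-2.0, 0.4, -1.5]
width: 0.0179
```

```bash
python3 st.py
```

```text
tip box x -0.0183 y -0.0193 foot 0.0524 yaw 0.214 F box -1.89 0.77 -1.49 t 20.9 [3.142 0.    0.214]
```

The bolt is moving at its 2 N drag. Pushing on.

Emit:
{"fn": "step_arm", "kwargs": {
  "increments": "0.1 0 0 0 0 0;0.1 0 0 0 0 0;0.1 0 0 0 0 0;0.1 0 0 0 0 0;0 0 0 0 0 0"
}}

```text
time: 21.4
tool_pos: [0.545, 0.1006, 0.0639]
ee_rot: [3.142, -0.0, 0.214]
wrist_force: [-2.7, -0.4, -1.5]
width: 0.0177
```

Emit:
{"fn": "step_arm", "kwargs": {
  "increments": "0.1 0 0 0 0 0;0.1 0 0 0 0 0;0.1 0 0 0 0 0;0.1 0 0 0 0 0;0 0 0 0 0 0"
}}

```text
time: 21.9
tool_pos: [0.5489, 0.1015, 0.0639]
ee_rot: [3.142, -0.0, 0.214]
wrist_force: [-2.3, -1.3, -1.5]
width: 0.0179
```

```bash
python3 st.py
```

```text
tip box x -0.0102 y -0.0193 foot 0.0524 yaw 0.214 F box -2.5 -0.77 -1.51 t 21.9 [ 3.142 -0.     0.214]
```

Emit:
{"fn": "step_arm", "kwargs": {
  "increments": "0.1 0 0 0 0 0;0.1 0 0 0 0 0;0.05 0 0 0 0 0;0 0 0 0 0 0"
}}

```text
time: 22.3
tool_pos: [0.5513, 0.102, 0.0639]
ee_rot: [3.142, -0.0, 0.214]
wrist_force: [-1.6, -0.0, -1.2]
width: 0.0177
```

```bash
python3 st.py
```

```text
tip box x -0.0078 y -0.0193 foot 0.0524 yaw 0.214 F box -1.53 0.31 -1.25 t 22.3 [ 3.142 -0.     0.214]
```

Emit:
{"fn": "step_arm", "kwargs": {
  "increments": "0.05 0 0 0 0 0;0.05 0 0 0 0 0;0 0 0 0 0 0"
}}

```text
time: 22.6
tool_pos: [0.5522, 0.1022, 0.0639]
ee_rot: [3.142, 0.0, 0.214]
wrist_force: [-0.8, -0.5, -1.7]
width: 0.0176
```

```bash
python3 st.py
```

```text
tip box x -0.0068 y -0.0193 foot 0.0524 yaw 0.214 F box -0.92 -0.34 -1.68 t 22.6 [3.142 0.    0.214]
```

Emit:
{"fn": "step_arm", "kwargs": {
  "increments": "0.05 0 0 0 0 0;0.05 0 0 0 0 0;0 0 0 0 0 0"
}}

```text
time: 22.9
tool_pos: [0.5526, 0.1022, 0.064]
ee_rot: [3.142, 0.001, 0.214]
wrist_force: [-4.9, -0.6, -0.9]
width: 0.0177
```

```bash
python3 st.py
```

```text
tip box x -0.0064 y -0.0193 foot 0.0525 yaw 0.214 F box -4.97 0.43 -0.93 t 22.9 [3.142e+00 1.000e-03 2.140e-01]
```

Bolt at its stop (5 N), exactly 32 mm past the plate. Relieving the preload and lowering onto the ledge.

Emit:
{"fn": "step_arm", "kwargs": {
  "increments": "-0.05 0 0 0 0 0;0 0 0.1 0 0 0;0 0 0.05 0 0 0;0 0 0 0 0 0"
}}

```text
time: 23.3
tool_pos: [0.5526, 0.1022, 0.0627]
ee_rot: [3.141, 0.0, 0.214]
wrist_force: [-4.2, -0.7, 0.9]
width: 0.0179
```

```bash
python3 st.py
```

```text
tip box x -0.0065 y -0.0193 foot 0.0512 yaw 0.214 F box -4.24 0.2 0.86 t 23.3 [3.141 0.    0.214]
```

Emit:
{"fn": "step_arm", "kwargs": {
  "increments": "-0.05 0 0 0 0 0;0 0 0.05 0 0 0;0 0 0.05 0 0 0;0 0 0 0 0 0"
}}

```text
time: 23.7
tool_pos: [0.5525, 0.1022, 0.0616]
ee_rot: [3.141, -0.001, 0.214]
wrist_force: [-4.0, -0.6, 0.3]
width: 0.0178
```

```bash
python3 st.py
```

```text
tip box x -0.0065 y -0.0193 foot 0.0501 yaw 0.214 F box -4.03 0.28 0.26 t 23.7 [ 3.141e+00 -1.000e-03  2.140e-01]
```

Emit:
{"fn": "step_arm", "kwargs": {
  "increments": "-0.05 0 0 0 0 0;0 0 0 0 0 0"
}}

```text
time: 23.9
tool_pos: [0.5524, 0.1022, 0.0616]
ee_rot: [3.141, -0.002, 0.214]
wrist_force: [-1.7, -0.0, -1.2]
width: 0.0179
```

```bash
python3 st.py
```

```text
tip box x -0.0067 y -0.0193 foot 0.0501 yaw 0.214 F box -1.68 0.36 -1.15 t 23.9 [ 3.141e+00 -2.000e-03  2.140e-01]
```

Emit:
{"fn": "step_arm", "kwargs": {
  "increments": "0 0 0 0 0 0;0 0 0 0 0 0;0 0 0 0 0 0;0 0 0 0 0 0;0 0 0 0 0 0",
  "claw": 0
}}

```text
time: 24.4
tool_pos: [0.5519, 0.102, 0.0616]
ee_rot: [3.141, -0.0, 0.214]
wrist_force: [0.5, -0.4, 0.5]
width: 0.0466
```

```bash
python3 st.py; python3 - <<'E'
from h import *
s=snapshot("side")[:,:,::-1]; w=snapshot("wrist")[:,:,::-1]
cv2.imwrite("pics/e1.png",np.hstack([crop(w,152,0,200,240,2),crop(s,210,120,100,120,4)]))
E
```

```text
tip box x -0.0072 y -0.0193 foot 0.0501 yaw 0.214 F box 0.41 -0.49 0.48 t 24.4 [ 3.141 -0.     0.214]
```

View pics/e1.png

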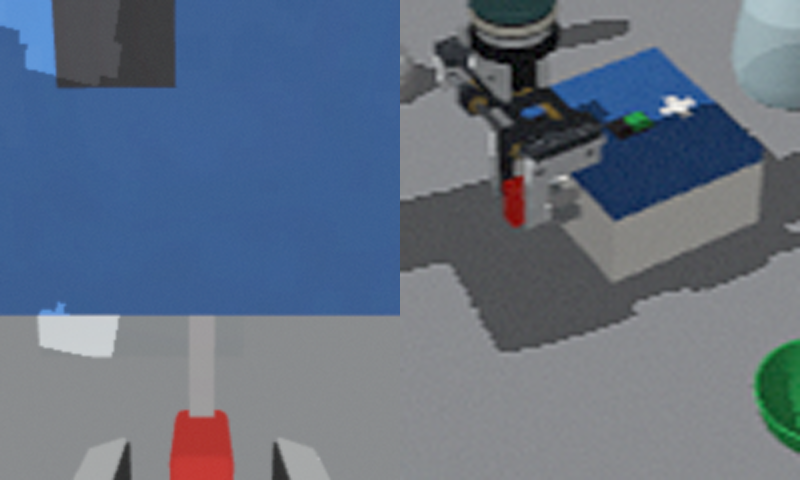

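Picture 7: the fingers are clear on both sides of the red handle at (202,445), the key rests on the ledge, and the green tab at (637,122) is at the far end of its window. Raising straight up, then a last check.

Emit:
{"fn": "step_arm", "kwargs": {
  "increments": "0 0 -0.5 0 0 0;0 0 -1 0 0 0;0 0 -2 0 0 0;0 0 -3 0 0 0;0 0 -4 0 0 0"
}}

```text
time: 25.0
tool_pos: [0.5506, 0.1019, 0.1665]
ee_rot: [-3.141, 0.003, 0.214]
wrist_force: [0.6, 0.2, -0.1]
width: 0.0468
```

Emit:
{"fn": "step_arm", "kwargs": {
  "increments": "-2 0 -4 0 0 0;-2 0 -3 0 0 0;0 0 0 0 0 0;0 0 0 0 0 0;0 0 0 0 0 0"
}}

```text
time: 25.5
tool_pos: [0.5123, 0.0936, 0.2351]
ee_rot: [-3.141, 0.002, 0.214]
wrist_force: [-0.1, -1.1, -1.2]
width: 0.047
```

```bash
python3 - <<'E'
from h import *
o=get_obs(); print(o["tool_pos"],o["wrist_force"],o["width"],o["time"])
s=snapshot("side")[:,:,::-1]; w=snapshot("wrist")[:,:,::-1]
cv2.imwrite("pics/e2.png",np.hstack([crop(w,152,0,200,240,2),crop(s,210,120,100,120,4)]))
E
```

```text
[0.51228099 0.09358097 0.23511708] [-0.09586397 -1.11554158 -1.15090358] 0.0469681455426234 25.5
```

View pics/e2.png

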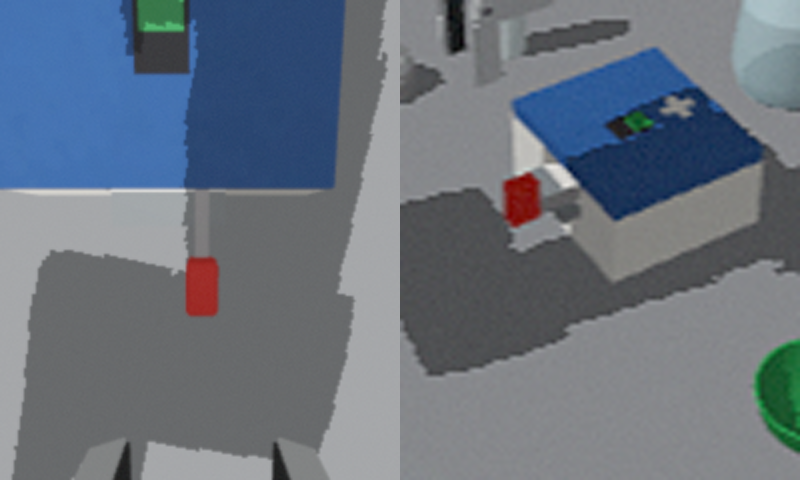

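Picture 8: the key stays level in the mouth, with its handle at (202,287) in the wrist view. The green tab is at the far end of its window and the arm is clear. Handing in.

```bash
python3 -c "
from bench import *
print(close_job())"
```

```text
the job is handed in; nothing more can be done
None
```

The box is unlocked: the key is home in the lock and let go, and I handed the job in at about 25.6 s of the 72 s allowed. `close_job()` gave no verdict, so the result below rests on my own checks.

- **Finding the keyhole:** I took the key by its handle, put its nose level into the mouth and slid it along the plate at about 5 N. The left side was solid. The force dropped to zero between about 16 and 19 mm to the right of the middle, and the rod went in there.
- **Pushing home:** The bolt moved at about 2 N and reached its stop at about 5 N, with the nose 32 mm past the plate as specified. The highest force I read was about 7 N, but readings came only at the end of each move.
- **Last pictures:** The green tab is at the far end of its window. The key rests level on the ledge with its rod in the hole, and the arm is clear above with the fingers open.
- **Bystanders:** The arm never went near them, and those in view had not moved. I did not re-measure their positions.

No check failed. The only disagreement was 1–2 mm between the camera-based plate position and the contact I felt, which is within the calibration error.

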